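# Load the fossil tooth on the stopped scanning stage

## Task

Make the motorised scanning stage safe by pushing its emergency-stop mushroom down until it latches. Then take the specimen mount that carries the curved fossil tooth from the wooden rack, keep it upright, and plug its pin fully home into the hole of the clamp block on the stage. Last, with the tooth standing there, twist the mushroom clockwise so that it springs back up; leave the other two mounts in the rack and the rest of the bench as it is.

Things in the scene. Friction and masses are not known exactly. Their poses are not given: they have to be found in the camera images.
- estop_top (a point): centre of the top of the emergency-stop mushroom: a red head, 40 mm in diameter, on a yellow and grey control box 72 x 72 mm and 58 mm high. With the head up, this point lies 34 mm above the top face of the box; the head moves straight down when pressed. The head's side is a straight knurled rim that reaches from 5 mm to 16 mm below this point; below it the head is open air (only a 31 mm wide collar, 6 mm high, stands round the stem on the box)
- estop_press (a joint): how far the mushroom is pushed in, m: 0 up, 0.007 at the bottom stop. A spring holds it up and a catch adds to it (about 1 N at the start, 4 N to pass the catch); pushed to 0.006 or more it clicks and, let go, stays latched at about 0.005 until it is twisted
- estop_turn (a joint): how far the mushroom head is twisted, rad: 0 at rest, growing clockwise as seen from above, stop at 0.9. A latched head is freed by a twist of about 0.45 or more, with little effort (under 0.1 N m), and springs up as soon as it is let go; a weak spring turns it back to 0. Fingers that pinch the head keep it from rising until they open
- estop_box: the control box under the mushroom, fixed to the bench; origin at the centre of its underside, x and y along its sides, z up. It may stand on the left or on the right
- rack: wooden rack 60 mm (x) x 190 mm (y) x 30 mm high, fixed to the bench; origin at the centre of its underside, y along its row of three holes 62 mm apart (8 mm wide, 20 mm deep). A mount stands in each, its metal body resting on the rack's top. It may stand on the left or on the right
- tooth_centre (a point): the mount with the tooth, half-way up its aluminium body. Each mount is an upright aluminium cylinder, 34 mm in diameter and 42 mm high, with a steel pin 6 mm in diameter that sticks out 16 mm below it (chamfered tip) and a fossil on top, up to 24 mm high and no wider than 28 mm; about 100 g. This one carries a dark, curved, tapering tooth; the three mounts stand in any order and with any yaw. z up along the mount
- tooth_shoulder (a point): the same mount, centre of the underside of its aluminium body, where the pin begins (21 mm below its half-way point, 16 mm above the pin's tip)
- shell_centre (a point): the mount with a flat, coiled ammonite shell, half-way up its aluminium body (stays in the rack)
- bone_centre (a point): the mount with a waisted vertebra with side processes, half-way up its aluminium body (stays in the rack)
- socket (a point): centre of the mouth of the hole in the clamp block: a plain steel block 34 x 34 mm and 22 mm high in the middle of the round aluminium faceplate (94 mm in diameter) of the grey rotary stage, fixed to the bench. The mouth lies at the block's top, 70 mm above the bench; the hole is 7.2 mm wide and 19 mm deep with a 2 mm countersink. A mount is home when its aluminium body rests on the block. z up. A motor 42 mm high sticks out on the stage's far side
- glue: white glue bottle, 28 mm in diameter, 85 mm high, origin at the centre of its underside (bystander)
- brush: brush 150 mm long, lying on the bench along its x (bystander)
Not all that is in view belongs to the job. Leave any pink look-alike of the part that bears tooth_centre alone.

How it is judged:
On the way, in this order (a step that is already met when the one before it is completed fails the run):
1. the emergency stop is pushed in and latched (value of joint estop_press above 0.0035 m), for 0.2 s.
2. with the emergency stop still latched down, the tooth mount is plugged home in the clamp block, upright (z of tooth_shoulder in the frame of socket below 0.002 m and horizontal distance between tooth_shoulder and socket below 0.0025 m and angle between tooth_shoulder's own z axis and vertical below 0.06 rad and value of joint estop_press above 0.0035 m), for 0.3 s.
At the end, for the whole second after the job is handed in: The tooth mount stands upright (within 0.06 rad) in the clamp block, its body within 2 mm of the block's top and within 2.5 mm of the hole's axis; the mushroom is back up (pushed in less than 1.5 mm); the shell and bone mounts are still in the rack within 15 mm of where they began (z of tooth_shoulder in the frame of socket below 0.002 m and horizontal distance between tooth_shoulder and socket below 0.0025 m and angle between tooth_shoulder's own z axis and vertical below 0.06 rad and value of joint estop_press below 0.0015 m and distance of each of shell_centre, bone_centre from where it was at the start of the episode below 0.015 m); the robot touches nothing.
It fails at once if the tooth mount tips over (angle between tooth_shoulder's own z axis and vertical above 0.6 rad).
It fails at once if another mount is disturbed (distance of any of shell_centre, bone_centre from where it was at the start of the episode above 0.015 m).
It fails at once if the glue bottle or the brush is knocked away (distance of any of glue, brush from where it was at the start of the episode above 0.04 m).
It also fails if it takes over 72 s, if anything falls off the work surface, if the arm or the gripper's body presses on something with over 40 N, if the wrist force passes 120 N, or if a joint passes its speed limit or range.

## Robot

A 7-joint arm with a two-finger parallel gripper is mounted at the origin on the work surface. World frame = base frame: x ahead of the robot, y to its left, z up, the work surface at z = 0. Lengths are in m, angles in rad, forces in N, time in s.
With the tool pointing down it reaches from about 0.425 to 0.875 m from the base axis. Payload 4.7 kg.
Tool frame: the origin (TCP) lies between the finger pads; the fingertips stand 14 mm ahead of it and the grasp point (between the pads) lies 5 mm behind it; z points along the fingers, y is the line along which they close (so a half turn about z gives the same grasp; the last joint's range is limited). The gripper opens to 87 mm and grips with 3 to 60 N. Pads are 19 mm wide; open, the fingers measure 117 mm over their backs; the gripper's body (75 mm by 190 mm) begins 51 mm behind the grasp point.
Start: joints at [1.29, 0.321, -0.07, 1.45, 0.023, 1.371, -0.057], TCP at [0.189, -0.622, 0.237] pointing down, gripper open.
Joint ranges: [-2.86, 2.86], [-0.3, 2.09], [-1.38, 1.24], [0.06, 2.45], [-1.56, 4.7], [0.09, 2.05], [-2.69, 2.69]. Speed limits (rad/s): [2.57, 2.57, 3.14, 3.14, 3.14, 3.14, 3.14].

## Interface

Orientations are given as a rotation vector (axis times angle).
In Python, from bench import get_state, get_image, camera_params, close_job gives the robot as it stands. The module is installed in compiled form; this text tells all that it offers.
- The arm moves only by the tool arm_command, never from a script. Its argument "motion" is a list of rows, each a list of 5 numbers: the finger opening in mm, from 0 to 87, then the shift along the tool's x, y, z in mm, then the turn about the tool's z in degrees. In form: [[gripper, x, y, z, spin], ...]. A call has 1 to 5 rows; each row is the pose to reach, as a shift and turn from the pose commanded when the call began, along the tool's axes at that moment; what a row does not reach only later rows make up. A row lasts 1/12 s, in which the tool goes at most 41.7 mm and 7.16 degrees, less where a joint would pass 70% of its speed; a pose out of reach is approached as far as the arm can. A call with a gripper value outside its range is refused whole. The fingers move at their own pace and stop on an object; "newtons" is the grip in N (left out, the last holds). Time passes only in rows, so rows that repeat a pose let the fingers close. It gives the time, the measured TCP pose, the force, the opening and the grip force at its end, in the units of the state.
- get_state(): the state, without advancing time (a new reading comes with each control period).
- get_image(name): name is "scene" or "top" or "wrist"; returns (picture, depth): 400x640x3 uint8, red, green, blue; 400x640 float32, m along the optical axis (not along the pixel's ray), 0 where there is no reading.
- camera_params(name): a dict with "intrinsics" (3x3 intrinsics, pixels), "extrinsics" (4x4, takes a point from camera to world coordinates). Camera axes: x right, y down, z forward; pixel columns grow to the right and rows downward; lengths in m; the calibration is good to about 2 mm. A picture is of the moment at which its call begins: read the wrist's pose just before it. camera_params takes no time and is no camera call; for the wrist camera it gives the pose at the moment of the call.
- close_job(): hands the job in; it is judged then, once.
The state is a dict: "time": time; "joint_positions": joint angles; "qd": joint speeds; "joint_torque": joint torques, N m; "position": TCP position; "tool_rot": TCP orientation; "ft_force": force on the tool from outside, world axes, zero at the start; "torque": the same for the moment, N m; "grip_width": opening from 0.0 (shut) to 1.0 (fully open); "grip_force": force on a finger pad.
Only numpy, scipy, OpenCV 4.12 (cv2) and the standard library are available. Lean on these libraries where they do the work, as an engineer would, in place of code of your own. Each camera call takes 0.05 s, during which the arm holds its last target. There are 200 camera calls.

## Working session

There is one attempt and no reset: what is moved stays moved. The work goes in short steps, Python scripts to look and compute and a tool call to move; the robot and the scene stay as the last step left them, time stands still between calls to the robot, and variables do not carry over. Pictures are saved under pics/ and viewed, at most 10 in all, crops included, and the job is handed in when it is done.

Besides the shell and the picture viewer there is one more tool, called after "Emit:" as name([rows], argument=value, ...), one row to a line, values as JSON. arm_command: Moves the arm, as the interface text tells. Its arguments: {"type":"object","properties":{"motion":{"type":"array"},"newtons":{"type":"number"}},"required":["motion"]}

```bash
mkdir -p pics
cat > h.py <<'E'
import numpy as np, cv2
from bench import *
from scipy.spatial.transform import Rotation as R
def snap(n,f):
    P=camera_params(n); im,d=get_image(n); np.savez('pics/'+f+'.npz',im=im,d=d,K=P['intrinsics'],E=P['extrinsics'])
    cv2.imwrite('pics/'+f+'.png',im[:,:,::-1]); return im,d
def world(f,u,v,z=None):
    a=np.load('pics/'+f+'.npz'); r=np.linalg.inv(a['K'])@[u,v,1]; E=a['E']
    if z is None: s=np.median(a['d'][v-1:v+2,u-1:u+2])
    else: s=(z-E[2,3])/(E[:3,:3]@r)[2]
    return (E@np.r_[r*s,1])[:3]
def totool(p):
    s=get_state(); return R.from_rotvec(s['tool_rot']).inv().apply(np.array(p)-s['position'])*1000
E
python3 - <<'E'
from h import *
snap('scene','s0'); snap('top','t0')
s=get_state(); print({k:np.round(v,3) for k,v in s.items()}); print(R.from_rotvec(s['tool_rot']).as_matrix().round(3))
a=cv2.imread('pics/s0.png');b=cv2.imread('pics/t0.png')
cv2.imwrite('pics/st.png',np.vstack([a,b])[:, :] if 0 else cv2.resize(np.vstack([a,b]),(480,600)))
E
```

```text
{'time': np.float64(0.1), 'joint_positions': array([ 1.29 ,  0.322, -0.07 ,  1.452,  0.023,  1.371, -0.057]), 'qd': array([-0.   , -0.002,  0.001, -0.003,  0.   ,  0.   , -0.   ]), 'joint_torque': array([-0.0000e+00, -4.9257e+01, -4.0600e-01, -3.1340e+01, -6.4000e-02,
        4.0000e-02,  0.0000e+00]), 'position': array([ 0.189, -0.622,  0.236]), 'tool_rot': array([-3.106e+00, -4.610e-01,  1.000e-03]), 'ft_force': array([0.287, 0.222, 0.796]), 'torque': array([0.048, 0.051, 0.017]), 'grip_force': np.float64(0.0), 'grip_width': np.float64(1.001)}
[[ 0.957  0.291 -0.001]
 [ 0.291 -0.957  0.002]
 [-0.    -0.002 -1.   ]]
```

View pics/t0.png

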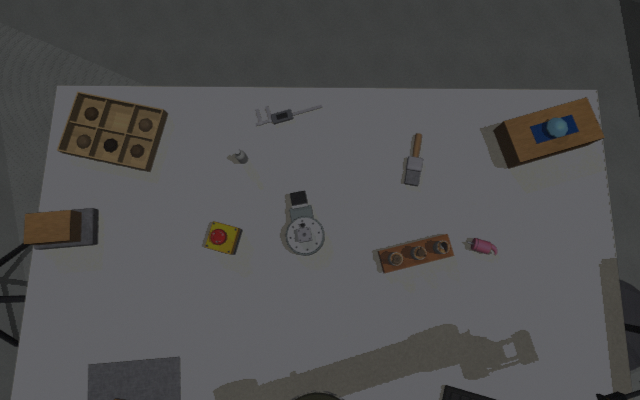

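View pics/s0.png

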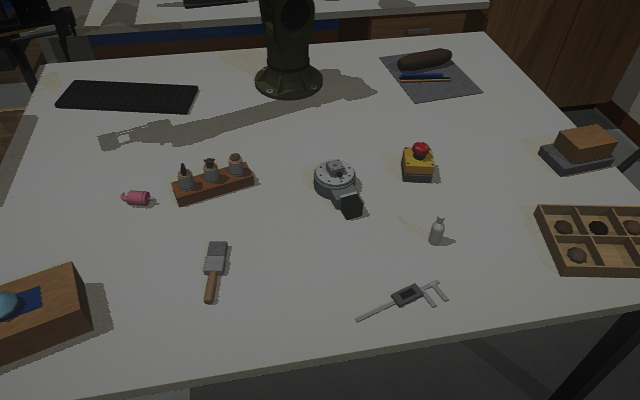

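The top view shows the e-stop at (218,237), the stage at (303,235), and the rack mounts at (396,258), (419,252) and (441,247). The glue is at (240,156) and the brush at (414,160).
Candidates for the tooth are the scene mounts at (185,175), (210,168) and (235,160), plus the pink look-alike lying at (137,198). The dark pointed one at (185,175) fits the description, which is top (441,247). I'll check it in a crop.

Run:
```python
from h import *
a=cv2.imread('pics/s0.png')[140:215,110:270];b=cv2.imread('pics/t0.png')
f=lambda x,w,h:cv2.convertScaleAbs(cv2.resize(x,(w,h),interpolation=cv2.INTER_CUBIC),alpha=1.6)
c=np.hstack([f(b[225:280,372:462],400,244),f(b[205:260,258:348],400,244)])
cv2.imwrite('pics/c0.png',np.vstack([f(a,640,300),np.zeros((0,640,3),np.uint8)]) if 0 else np.vstack([cv2.resize(f(a,640,300),(800,350)),c]))
for n,u,v in [('estop',218,237),('block',303,235),('m1',396,258),('m2',419,252),('m3',441,247),('glue',240,156),('brush',414,160),('rackL',380,252),('bench',340,300)]:
    print(n,world('t0',u,v).round(4))
for u,v in [(185,180),(210,175),(235,165),(421,147),(335,167)]: print(world('s0',u,v).round(4))
```

```text
estop [0.4962 0.2586 0.093 ]
block [0.5064 0.0452 0.0666]
m1 [ 0.4514 -0.192   0.08  ]
m2 [ 0.467  -0.248   0.0899]
m3 [ 0.4809 -0.3072  0.0756]
glue [0.7171 0.2216 0.0618]
brush [ 0.7229 -0.2563  0.02  ]
rackL [ 0.4672 -0.1579  0.0316]
bench [ 0.3396 -0.0539  0.0006]
[ 0.4985 -0.3113  0.0649]
[ 0.4841 -0.2545  0.059 ]
[ 0.4661 -0.1937  0.0662]
[0.5056 0.2586 0.0919]
[0.5178 0.0415 0.0696]
```

View pics/c0.png

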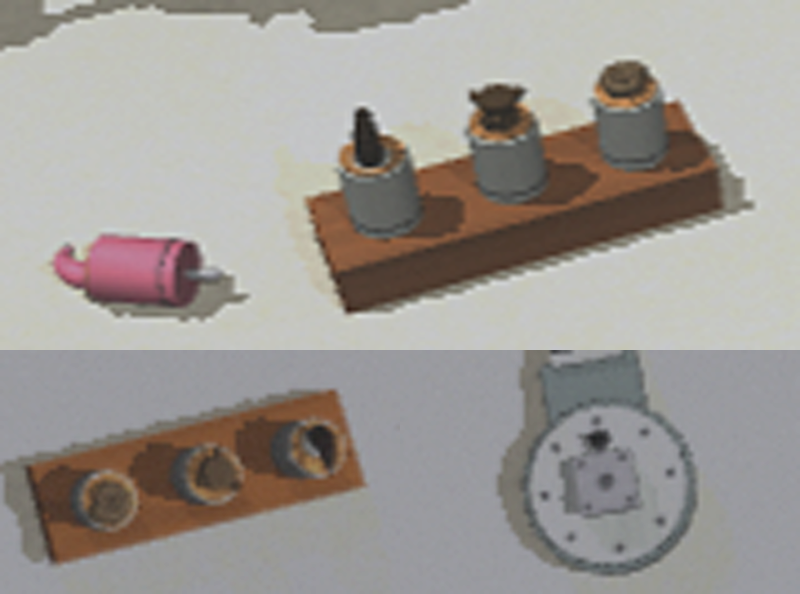

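The crop shows the dark curved tooth on the mount furthest to robot-right, at about (0.482, -0.307). The bone is in the middle and the shell is nearest the stage. The pink look-alike lies on the bench. Next I'll move toward the rack while spinning.

Emit:
arm_command([
  [87,32,-23,0,-7],
  [87,64,-46,0,-14],
  [87,96,-69,0,-21],
  [87,128,-92,0,-28],
  [87,160,-115,0,-35],
])

```text
time: 0.52
position: [0.3092, -0.4636, 0.2361]
tool_rot: [-2.82, -1.382, 0.0]
ft_force: [0.2, -0.2, 0.6]
grip_width: 1.0
grip_force: 0.0
```

Run:
```python
from h import *
s=get_state(); print(s['time'],s['position'].round(3),s['joint_positions'].round(2)); print(R.from_rotvec(s['tool_rot']).as_matrix().round(3))
print(totool([0.42,-0.26,0.236]).round(), world('t0',305,235,.07))
```

```text
0.5167 [ 0.309 -0.464  0.236] [ 1.16  0.14 -0.25  1.68  0.03  1.33  0.25]
[[ 0.613  0.79  -0.001]
 [ 0.79  -0.613  0.   ]
 [ 0.    -0.001 -1.   ]]
[229. -37.   0.] [0.50628093 0.03975715 0.07      ]
```

Emit:
arm_command([
  [87,38,-6,0,-7],
  [87,76,-12,0,-14],
  [87,114,-19,0,-21],
  [87,152,-25,0,-28],
  [87,190,-31,0,-35],
])

```text
time: 0.93
position: [0.4017, -0.2949, 0.2363]
tool_rot: [-2.274, -2.167, 0.001]
ft_force: [0.2, -1.4, -0.4]
grip_width: 0.994
grip_force: 0.0
```

Run:
```python
from h import *
s=get_state(); print(s['time'],s['position'].round(3),s['joint_positions'].round(2)); print(R.from_rotvec(s['tool_rot']).as_matrix().round(3))
snap('wrist','w0'); print(totool([0.5,0.0,0.236]).round(), totool([0.497,.259,.236]).round())
```

```text
0.9333 [ 0.402 -0.295  0.236] [ 1.01  0.02 -0.43  1.8   0.01  1.32  0.53]
[[ 0.048  0.999 -0.001]
 [ 0.999 -0.048 -0.   ]
 [-0.    -0.001 -1.   ]]
[289.  84.   2.] [548.  73.   3.]
```

View pics/w0.png

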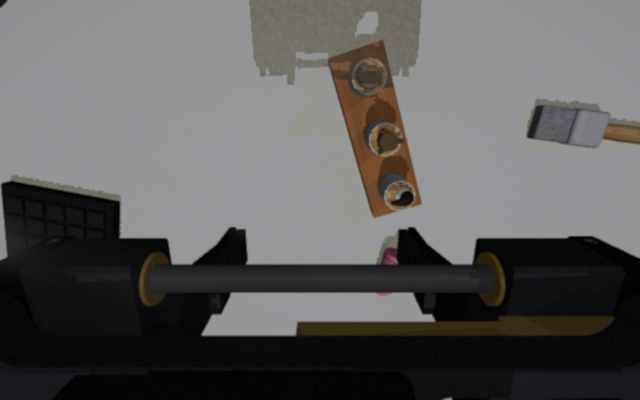

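The wrist image shows the rack with the tooth mount at (399,193), bone at (385,138) and shell at (368,76). Moving toward the e-stop, looking once on the way.

Emit:
arm_command([
  [0,38,12,0,0],
  [0,76,24,0,0],
  [0,114,36,0,0],
  [0,152,48,0,0],
  [0,190,60,0,0],
])

```text
time: 1.4
position: [0.4716, -0.1087, 0.2364]
tool_rot: [2.282, 2.159, -0.001]
ft_force: [0.0, 0.1, -0.0]
grip_width: 0.705
grip_force: 0.0
```

Emit:
arm_command([
  [0,38,5,0,0],
  [0,76,10,0,0],
  [0,114,13,0,0],
  [0,150,13,0,0],
  [0,150,13,0,0],
])

```text
time: 1.82
position: [0.4923, 0.0477, 0.2369]
tool_rot: [-2.267, -2.171, -0.005]
ft_force: [-1.1, -0.1, 0.0]
grip_width: 0.323
grip_force: 0.0
```

Run:
```python
from h import *
s=get_state(); print(s['time'],s['position'].round(3),s['joint_positions'].round(2))
im,d=snap('wrist','w1'); print(totool([0.497,.259,.236]).round())
h=cv2.cvtColor(im,cv2.COLOR_RGB2HSV); m=((h[...,0]<8)|(h[...,0]>172))&(h[...,1]>150)&(h[...,2]>60)
v,u=np.nonzero(m); print(len(u),np.median(u),np.median(v))
```

```text
1.8167 [0.492 0.048 0.237] [ 0.65  0.02 -0.8   1.8   0.01  1.32 -0.19]
[216.  -5.   1.]
0 nan nan
  return _methods._mean(a, axis=axis, dtype=dtype,
  ret = ret.dtype.type(ret / rcount)
```

View pics/w1.png

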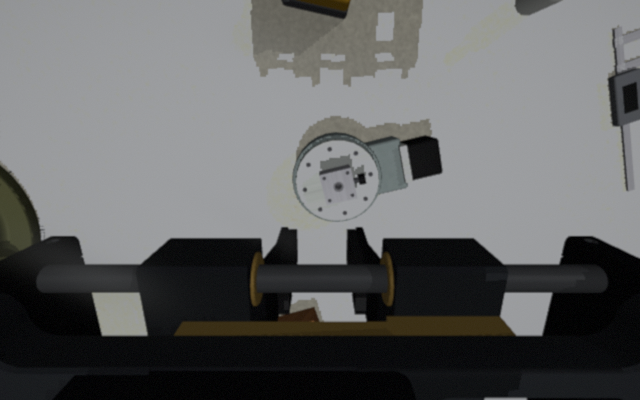

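The wrist image shows the clamp block hole at (338,186). The e-stop is at the top edge, at (318,5). Continue to the e-stop.

Emit:
arm_command([
  [0,36,0,0,0],
  [0,72,-1,0,0],
  [0,108,-2,0,0],
  [0,140,-3,0,0],
  [0,140,-3,0,0],
])

```text
time: 2.28
position: [0.496, 0.1853, 0.2367]
tool_rot: [-2.27, -2.167, -0.004]
ft_force: [-0.9, 0.7, -0.1]
grip_width: 0.01
grip_force: 0.0
```

Run:
```python
from h import *
s=get_state(); print(s['time'],s['position'].round(4))
im,d=snap('wrist','w2'); print('sock',world('w1',338,186,.07).round(4),'tooth',world('w0',399,193,.102).round(4))
h=cv2.cvtColor(im,cv2.COLOR_RGB2HSV); m=((h[...,0]<6)|(h[...,0]>172))&(h[...,1]>150)&(h[...,2]>25)
n,l,st,c=cv2.connectedComponentsWithStats(m.astype(np.uint8)); k=1+np.argmax(st[1:,4]); print(st[k],c[k])
u,v=st[k][0]+st[k][2]//2,st[k][1]+st[k][3]//2
p=world('w2',u,v,.092); print(world('w2',u,v).round(4),p.round(4),totool(p).round(1))
cv2.imwrite('pics/w2c.png',cv2.resize(cv2.imread('pics/w2.png')[:260,200:450],(500,520)))
```

```text
2.2833 [0.496  0.1853 0.2367]
sock [0.5097 0.0414 0.07  ] tooth [ 0.4754 -0.3032  0.102 ]
[ 302   87   41   43 1081] [322.06567993 107.82331175]
[0.4999 0.2591 0.0915] [0.4999 0.2591 0.092 ] [ 77.3  -0.3 144.4]
```

View pics/w2c.png

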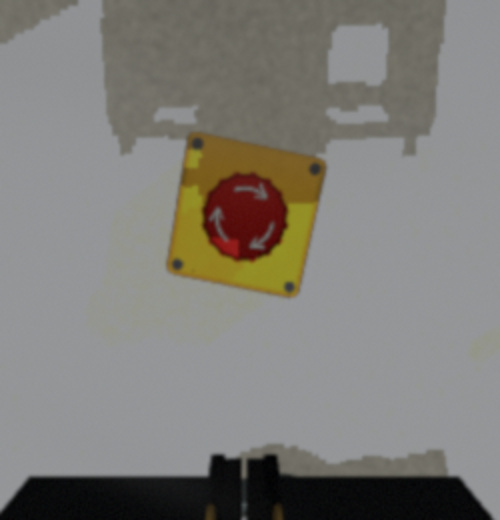

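The crop shows the red head centred and clear. It measures (0.500, 0.259, 0.092), which matches the expected 0.092 height.

Emit:
arm_command([
  [0,35,0,10,0],
  [0,70,0,30,0],
  [0,77,0,70,0],
  [0,77,0,105,0],
  [0,77,0,120,0],
], newtons=10)

```text
time: 2.75
position: [0.4996, 0.2523, 0.1113]
tool_rot: [-2.281, -2.158, 0.012]
ft_force: [0.1, -1.2, 0.2]
grip_width: 0.004
grip_force: 0.0
```

Emit:
arm_command([
  [0,0,0,7,0],
  [0,0,0,12,0],
  [0,0,0,15,0],
  [0,0,0,17,0],
  [0,0,0,18,0],
])

```text
time: 3.17
position: [0.5029, 0.255, 0.0997]
tool_rot: [2.281, 2.158, 0.003]
ft_force: [0.0, -1.2, 2.3]
grip_width: 0.003
grip_force: 1.2
```

Emit:
arm_command([
  [0,0,0,1,0],
  [0,0,0,2,0],
  [0,0,0,2,0],
  [0,0,0,2,0],
])

```text
time: 3.5
position: [0.5031, 0.2552, 0.0993]
tool_rot: [2.279, 2.157, 0.003]
ft_force: [-2.8, -4.0, 13.2]
grip_width: 0.004
grip_force: 6.4
```

Bottom stop reached (13 N). Lift and verify.

Emit:
arm_command([
  [0,0,0,-15,0],
  [0,0,0,-50,0],
  [0,-20,0,-85,0],
  [0,-55,0,-110,0],
  [87,-75,0,-125,0],
])

```text
time: 3.92
position: [0.4988, 0.1799, 0.225]
tool_rot: [2.278, 2.159, 0.006]
ft_force: [0.5, 0.1, -0.2]
grip_width: 0.033
grip_force: 0.0
```

Run:
```python
from h import *
s=get_state(); print(s['time'],s['position'].round(4))
im,d=snap('wrist','w3')
h=cv2.cvtColor(im,cv2.COLOR_RGB2HSV); m=((h[...,0]<6)|(h[...,0]>172))&(h[...,1]>150)&(h[...,2]>25)
n,l,st,c=cv2.connectedComponentsWithStats(m.astype(np.uint8)); k=1+np.argmax(st[1:,4]); print(st[k],c[k])
u,v=st[k][0]+st[k][2]//2,st[k][1]+st[k][3]//2
print(world('w3',u,v).round(4))
print(totool([0.49,0,.23]).round(), totool([.43,-.2,.23]).round())
```

```text
3.9167 [0.4988 0.1799 0.225 ]
[ 296   80   43   44 1161] [317.15245478 101.11283376]
[0.4999 0.2584 0.0862]
[-176.   -0.   -3.] [-379.  -48.   -2.]
```

Latched: the head top is at 0.086. Now to the rack, spinning -17° for grasping across the row.

Emit:
arm_command([
  [87,-40,0,0,0],
  [87,-80,0,0,0],
  [87,-120,0,0,0],
  [87,-160,0,0,0],
  [87,-200,-2,0,0],
])

```text
time: 4.38
position: [0.4849, -0.0205, 0.2224]
tool_rot: [2.278, 2.159, 0.002]
ft_force: [1.6, -0.4, -0.3]
grip_width: 0.417
grip_force: 0.0
```

Emit:
arm_command([
  [70,-40,-2,0,0],
  [70,-80,-4,0,0],
  [70,-120,-6,0,-5],
  [70,-160,-8,0,-11],
  [70,-200,-10,0,-17],
])

```text
time: 4.8
position: [0.4639, -0.2199, 0.2223]
tool_rot: [1.928, 2.477, -0.0]
ft_force: [1.0, -0.2, 1.0]
grip_width: 0.765
grip_force: 0.0
```

Run:
```python
from h import *
s=get_state(); print(s['time'],s['position'].round(4),s['joint_positions'].round(2)); print(R.from_rotvec(s['tool_rot']).as_matrix().round(3))
print(totool([0.46,-.3,.2]).round())
```

```text
4.8 [ 0.4639 -0.2199  0.2223] [ 0.96  0.07 -0.59  1.79  0.04  1.29  0.61]
[[-0.245  0.969  0.002]
 [ 0.969  0.245 -0.002]
 [-0.002  0.002 -1.   ]]
[-77. -23.  22.]
```

Emit:
arm_command([
  [70,-35,-3,5,0],
  [70,-70,-6,12,0],
  [70,-86,-7,20,0],
  [70,-86,-7,20,0],
])

```text
time: 5.13
position: [0.4764, -0.308, 0.1998]
tool_rot: [-1.944, -2.467, 0.001]
ft_force: [-0.7, -0.2, -0.9]
grip_width: 0.803
grip_force: 0.0
```

Run:
```python
from h import *
s=get_state(); print(s['time'],s['position'].round(4))
snap('wrist','w4'); cv2.imwrite('pics/w4c.png',cv2.resize(cv2.imread('pics/w4.png')[60:260,220:420],(600,600),interpolation=cv2.INTER_CUBIC))
```

```text
5.1333 [ 0.4764 -0.308   0.1998]
```

View pics/w4c.png

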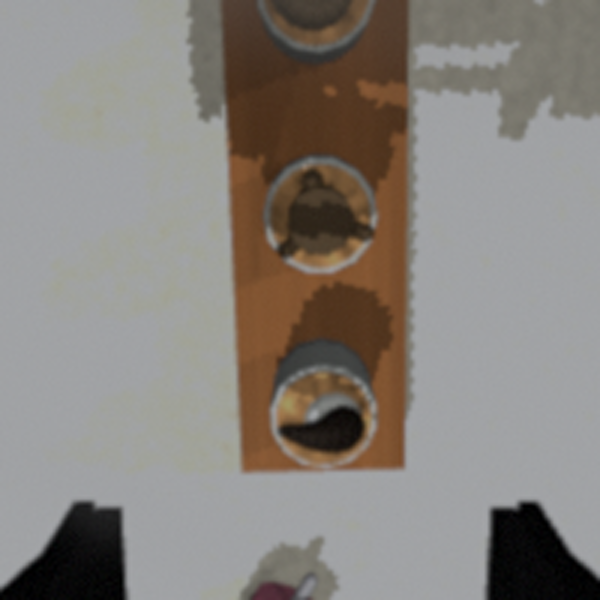

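The crop shows the tooth mount's top ring centred at crop (324,415), i.e. pixel (328,198). The bone ring is at pixel (327,131), and the fingers straddle the row.

Run:
```python
from h import *
p=world('w4',328,198.3,.072);b=world('w4',326.7,131.3,.072)
print(p,b,np.linalg.norm(p-b),totool(p).round(1)); s=get_state(); print(s['position'])
print('sock',world('w1',338,186,.07))
```

```text
[ 0.48380877 -0.31444199  0.072     ] [ 0.46792629 -0.25483515  0.072     ] 0.06168654029599994 [-11.1   4.2 128.5]
[ 0.47713077 -0.30487778  0.20050826]
sock [0.5096563  0.04139858 0.07      ]
```

Emit:
arm_command([
  [70,-6,2,10,0],
  [70,-11,4,40,0],
  [70,-11,4,75,0],
  [70,-11,4,95,0],
  [70,-11,4,95,0],
])

```text
time: 5.6
position: [0.4819, -0.3097, 0.1019]
tool_rot: [-1.928, -2.47, -0.0]
ft_force: [-0.6, 0.5, -0.0]
grip_width: 0.805
grip_force: 0.0
```

Run:
```python
from h import *
s=get_state(); print(totool([.4838,-.3144,.05]).round(1),s['position'])
```

```text
[-5.4  1.  51.9] [ 0.48188185 -0.30965154  0.10191541]
```

Emit:
arm_command([
  [70,-2,1,15,0],
  [70,-3,1,30,0],
  [70,-3,1,45,0],
  [70,-3,1,52,0],
  [70,-3,1,52,0],
])

```text
time: 6.02
position: [0.4859, -0.3145, 0.0543]
tool_rot: [-1.934, -2.474, -0.0]
ft_force: [-0.4, -0.2, -0.0]
grip_width: 0.806
grip_force: 0.0
```

Emit:
arm_command([
  [70,0,0,0,0],
  [70,0,0,0,0],
  [70,0,0,0,0],
])

```text
time: 6.27
position: [0.4868, -0.316, 0.056]
tool_rot: [1.935, 2.472, -0.0]
ft_force: [-0.0, -0.4, -0.3]
grip_width: 0.803
grip_force: 0.0
```

Run:
```python
from h import *
s=get_state(); print(totool([.4838,-.3144,.05]).round(1),s['position'],s['ft_force'])
```

```text
[ 2.3 -2.5  6. ] [ 0.48675089 -0.31602948  0.05602727] [-0.00288808 -0.41356219 -0.34755725]
```

Emit:
arm_command([
  [70,2,-2,4,0],
  [70,2,-2,5,0],
  [60,2,-2,5,0],
  [50,2,-2,5,0],
  [45,2,-2,5,0],
], newtons=15)

```text
time: 6.68
position: [0.4834, -0.3142, 0.0496]
tool_rot: [1.936, 2.474, -0.0]
ft_force: [0.3, 0.1, 0.4]
grip_width: 0.661
grip_force: 0.0
```

Emit:
arm_command([
  [28,0,0,0,0],
  [28,0,0,0,0],
  [28,0,0,0,0],
  [28,0,0,0,0],
  [28,0,0,0,0],
], newtons=15)

```text
time: 7.1
position: [0.4835, -0.3142, 0.0496]
tool_rot: [1.936, 2.474, -0.0]
ft_force: [0.4, -0.4, -0.1]
grip_width: 0.386
grip_force: 15.0
```

Emit:
arm_command([
  [20,0,0,0,0],
  [20,0,0,0,0],
  [20,0,0,0,0],
], newtons=25)

```text
time: 7.35
position: [0.4835, -0.3142, 0.0496]
tool_rot: [1.936, 2.474, -0.0]
ft_force: [0.3, 0.1, -0.6]
grip_width: 0.382
grip_force: 25.0
```

Emit:
arm_command([
  [20,0,0,-10,0],
  [20,0,0,-30,0],
  [20,0,0,-65,0],
  [20,0,0,-100,0],
  [20,0,0,-120,0],
])

```text
time: 7.77
position: [0.4847, -0.3146, 0.174]
tool_rot: [1.933, 2.471, 0.0]
ft_force: [1.5, 0.2, -0.3]
grip_width: 0.38
grip_force: 25.0
```

Run:
```python
from h import *
s=get_state(); print(totool([.5085,.0405,.17]).round(1),s['position'],s['grip_width'],s['ft_force'])
snap('wrist','w5'); cv2.imwrite('pics/w5c.png',cv2.resize(cv2.imread('pics/w5.png')[100:300,220:420],(600,600),interpolation=cv2.INTER_CUBIC))
```

```text
[338.9 108.5   3.2] [ 0.48466824 -0.31457871  0.17400743] 0.38000831009049274 [ 1.49251989  0.18318775 -0.31534005]
```

View pics/w5c.png

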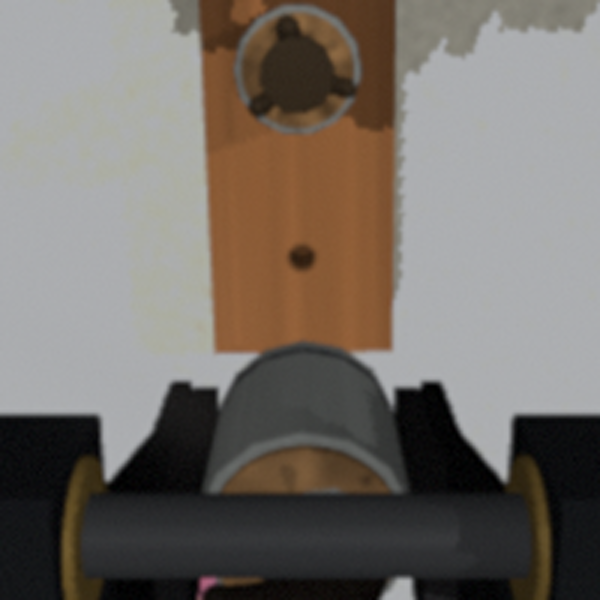

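The image shows the mount gripped upright, with the empty rack hole at pixel (321,185). I'll use the hole to gauge the camera bias and the in-hand offset.

Run:
```python
from h import *
p=world('w5',320.7,185.3,.03); print('hole',p)
s=get_state(); Rm=R.from_rotvec(s['tool_rot'])
print('hole-TCPgrasp tool mm',Rm.inv().apply(p-np.array([.4835,-.3142,.03]))*1000, s['position'])
z=s['position'][2]-.0196
q=world('w5',220+305/3,100+345/3,z); print('underside front rim in tool mm',totool(q))
```

```text
hole [ 0.48397011 -0.31483927  0.03      ]
hole-TCPgrasp tool mm [-0.73349402  0.30265819  0.00761867] [ 0.48638674 -0.31558168  0.17740519]
underside front rim in tool mm [17.33415185 -1.80645052 19.45345966]
```

Emit:
arm_command([
  [20,38,12,0,0],
  [20,76,24,0,0],
  [20,114,36,0,0],
  [20,152,48,0,0],
  [20,190,60,0,0],
])

```text
time: 8.23
position: [0.4955, -0.1135, 0.1699]
tool_rot: [1.937, 2.473, -0.001]
ft_force: [0.7, 0.7, -1.4]
grip_width: 0.388
grip_force: 25.0
```

Emit:
arm_command([
  [20,36,12,0,0],
  [20,68,22,0,0],
  [20,80,28,0,0],
  [20,80,28,0,0],
  [20,80,28,0,0],
])

```text
time: 8.65
position: [0.5038, -0.0304, 0.1697]
tool_rot: [1.933, 2.476, -0.001]
ft_force: [-0.2, -1.5, -0.6]
grip_width: 0.383
grip_force: 25.0
```

Run:
```python
from h import *
s=get_state(); print(totool([.5085,.0405,.17]).round(1),s['position'],s['grip_width'],s['ft_force'])
print(camera_params('wrist')['extrinsics'].round(3))
snap('wrist','w6'); cv2.imwrite('pics/w6c.png',cv2.resize(cv2.imread('pics/w6.png')[40:240,220:420],(600,600),interpolation=cv2.INTER_CUBIC))
```

```text
[67.6 21.8 -0.3] [ 0.50378945 -0.03038083  0.1697467 ] 0.383010354491002 [-0.16772244 -1.48526851 -0.64782905]
[[ 0.97   0.233  0.068  0.485]
 [ 0.242 -0.931 -0.272  0.043]
 [ 0.     0.281 -0.96   0.317]
 [ 0.     0.     0.     1.   ]]
```

View pics/w6c.png

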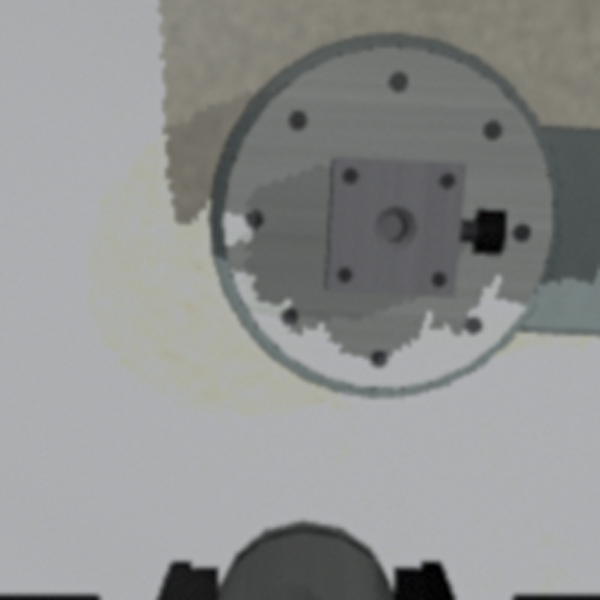

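The image shows the clamp hole at crop (395,226), i.e. pixel (351.7,115.3). The mount is clear of it, below.

Run:
```python
from h import *
p=world('w6',351.8,115.4,.07); s=get_state(); print(p,totool([p[0],p[1],.17]),s['position'])
```

```text
[0.50989171 0.04115073 0.07      ] [69.41672573 23.49007788 -0.48346513] [ 0.50373033 -0.03187375  0.16959653]
```

Emit:
arm_command([
  [20,30,10,0,0],
  [20,55,18,0,0],
  [20,69,23,10,0],
  [20,69,23,30,0],
  [20,69,23,50,0],
])

```text
time: 9.12
position: [0.5106, 0.0407, 0.1196]
tool_rot: [1.936, 2.471, 0.001]
ft_force: [0.4, -1.6, -1.0]
grip_width: 0.385
grip_force: 25.0
```

Emit:
arm_command([
  [20,0,0,0,0],
  [20,0,0,0,0],
  [20,0,0,0,0],
])

```text
time: 9.37
position: [0.5104, 0.0403, 0.1203]
tool_rot: [1.939, 2.471, 0.0]
ft_force: [-0.6, -0.6, -0.7]
grip_width: 0.385
grip_force: 25.0
```

Run:
```python
from h import *
s=get_state(); print(totool([.5098,.0412,.0896]).round(1),s['position'],s['ft_force'],s['tool_rot'])
```

```text
[ 1.  -0.4 30.7] [0.51038438 0.04029521 0.1203293 ] [-0.61369876 -0.56083382 -0.68209099] [1.93892819e+00 2.47102364e+00 4.77986144e-04]
```

Emit:
arm_command([
  [20,1,0,7,0],
  [20,1,0,12,0],
  [20,1,0,15,0],
  [20,1,0,18,0],
  [20,1,0,20,0],
])

```text
time: 9.78
position: [0.5094, 0.0425, 0.0992]
tool_rot: [-1.936, -2.474, 0.0]
ft_force: [-1.0, 0.9, -0.9]
grip_width: 0.382
grip_force: 25.0
```

Pin tip is inside the hole with no force. Go on.

Emit:
arm_command([
  [20,0,0,3,0],
  [20,0,0,5,0],
  [20,0,0,7,0],
  [20,0,0,9,0],
  [20,0,0,9,0],
])

```text
time: 10.2
position: [0.5094, 0.0425, 0.0901]
tool_rot: [-1.936, -2.474, 0.0]
ft_force: [0.2, 0.3, -1.2]
grip_width: 0.383
grip_force: 25.0
```

Emit:
arm_command([
  [20,0,0,1,0],
  [20,0,0,1,0],
])

```text
time: 10.37
position: [0.5096, 0.0426, 0.0896]
tool_rot: [1.936, 2.474, 0.0]
ft_force: [-0.4, -0.7, -0.8]
grip_width: 0.385
grip_force: 25.0
```

Emit:
arm_command([
  [20,0,0,1,0],
  [20,0,0,2,0],
  [20,0,0,2,0],
])

```text
time: 10.62
position: [0.5097, 0.0426, 0.0895]
tool_rot: [1.936, 2.473, -0.002]
ft_force: [-6.0, -0.6, 14.0]
grip_width: 0.388
grip_force: 25.0
```

Seated: 14 N reaction at shoulder height 0.070. Release and rise.

Emit:
arm_command([
  [20,0,0,-1,0],
  [20,0,0,-1,0],
  [60,0,0,-1,0],
  [60,0,0,-1,0],
  [60,0,0,-1,0],
])

```text
time: 11.03
position: [0.5096, 0.0425, 0.0884]
tool_rot: [1.937, 2.474, 0.0]
ft_force: [-0.5, -0.0, 0.1]
grip_width: 0.531
grip_force: 0.0
```

Emit:
arm_command([
  [60,0,0,-1,0],
  [60,0,0,-20,0],
  [60,0,0,-50,0],
  [60,0,0,-85,0],
  [60,0,0,-105,0],
])

```text
time: 11.45
position: [0.5106, 0.043, 0.1965]
tool_rot: [1.934, 2.472, 0.003]
ft_force: [0.6, -0.8, 0.5]
grip_width: 0.685
grip_force: 0.0
```

Run:
```python
from h import *
s=get_state(); print(totool([.499,.15,.19]).round(1),s['position'],s['ft_force'],s['grip_width'],s['joint_positions'].round(2))
snap('scene','s1'); a=cv2.imread('pics/s1.png'); cv2.imwrite('pics/s1c.png',cv2.convertScaleAbs(cv2.resize(a[110:230,280:460],(720,480),interpolation=cv2.INTER_CUBIC),alpha=1.5))
```

```text
[106.7  14.4   6.5] [0.51063249 0.04299398 0.19654912] [ 0.63222621 -0.79073431  0.51437091] 0.6845428465263839 [ 0.64  0.11 -0.81  1.82  0.08  1.25  0.04]
```

View pics/s1c.png

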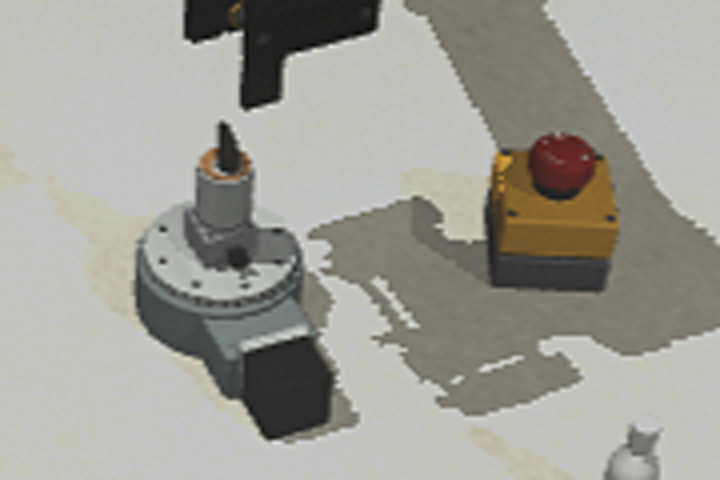

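The scene crop shows the tooth mount standing upright with its body on the clamp block, and the mushroom still down. Now to the e-stop.

Emit:
arm_command([
  [65,38,8,0,0],
  [65,76,15,0,0],
  [65,114,23,0,0],
  [65,152,31,0,0],
  [65,190,38,0,0],
])

```text
time: 11.92
position: [0.5007, 0.2375, 0.1933]
tool_rot: [1.937, 2.472, 0.0]
ft_force: [1.0, -1.1, -0.7]
grip_width: 0.74
grip_force: 0.0
```

Emit:
arm_command([
  [65,21,4,10,0],
  [65,21,4,35,0],
  [65,21,4,65,0],
  [65,21,4,65,0],
  [65,21,4,65,0],
])

```text
time: 12.33
position: [0.4985, 0.2568, 0.1271]
tool_rot: [-1.935, -2.472, 0.005]
ft_force: [1.1, 0.0, 0.5]
grip_width: 0.744
grip_force: 0.0
```

Run:
```python
from h import *
s=get_state(); print(totool([.4999,.2587,.077]).round(1),s['position'],s['ft_force'],s['joint_positions'].round(2),s['tool_rot'])
```

```text
[ 1.5  2.1 50.1] [0.49845567 0.25675298 0.12713285] [1.1049331  0.0280879  0.50621638] [ 0.25  0.34 -0.91  1.78  0.29  1.16 -0.5 ] [-1.93479271 -2.47213105  0.00505026]
```

Emit:
arm_command([
  [65,1,1,15,0],
  [65,1,1,30,0],
  [65,1,1,42,0],
  [65,1,1,48,0],
  [65,1,1,48,0],
])

```text
time: 12.75
position: [0.5, 0.258, 0.0796]
tool_rot: [-1.937, -2.473, 0.002]
ft_force: [0.2, -0.1, 0.2]
grip_width: 0.746
grip_force: 0.0
```

Emit:
arm_command([
  [65,0,0,0,0],
  [65,0,0,0,0],
])

```text
time: 12.92
position: [0.501, 0.259, 0.0814]
tool_rot: [1.936, 2.473, 0.002]
ft_force: [-0.2, 0.3, 0.0]
grip_width: 0.748
grip_force: 0.0
```

Emit:
arm_command([
  [45,0,0,2,0],
  [36,0,0,2,0],
  [34,0,0,2,0],
  [34,0,0,2,0],
  [34,0,0,2,0],
], newtons=15)

```text
time: 13.33
position: [0.5004, 0.2587, 0.0787]
tool_rot: [1.937, 2.474, 0.0]
ft_force: [-2.2, -0.1, 0.8]
grip_width: 0.454
grip_force: 1.5
```

Emit:
arm_command([
  [34,0,0,0,0],
  [34,0,0,0,0],
], newtons=15)

```text
time: 13.5
position: [0.5002, 0.2586, 0.0786]
tool_rot: [1.936, 2.474, -0.0]
ft_force: [-1.4, -0.9, 0.2]
grip_width: 0.446
grip_force: 15.0
```

Emit:
arm_command([
  [34,0,0,0,7],
  [34,0,0,0,14],
  [34,0,0,0,21],
  [34,0,0,0,28],
  [34,0,0,0,35],
])

```text
time: 13.92
position: [0.4993, 0.2587, 0.0784]
tool_rot: [-2.595, -1.77, 0.003]
ft_force: [-3.2, -0.3, 1.9]
grip_width: 0.454
grip_force: 15.0
```

Emit:
arm_command([
  [34,0,0,0,5],
  [34,0,0,0,5],
  [34,0,0,0,5],
])

```text
time: 14.17
position: [0.4992, 0.2588, 0.0783]
tool_rot: [-2.663, -1.666, 0.003]
ft_force: [-3.4, -0.1, 2.1]
grip_width: 0.453
grip_force: 15.0
```

Emit:
arm_command([
  [65,0,0,0,0],
  [65,0,0,0,0],
  [65,0,0,0,0],
  [65,0,0,0,0],
  [65,0,0,0,0],
])

```text
time: 14.58
position: [0.5009, 0.2585, 0.0785]
tool_rot: [2.666, 1.662, 0.001]
ft_force: [-0.8, -0.1, -0.1]
grip_width: 0.711
grip_force: 0.0
```

Emit:
arm_command([
  [65,0,0,-20,0],
  [65,0,0,-50,0],
  [65,-10,0,-85,0],
  [65,-40,0,-120,0],
  [65,-60,0,-140,0],
])

```text
time: 15.0
position: [0.4743, 0.2052, 0.2211]
tool_rot: [2.664, 1.665, 0.004]
ft_force: [1.2, 0.1, 0.5]
grip_width: 0.749
grip_force: 0.0
```

Run:
```python
from h import *
s=get_state(); print(s['time'],s['position'].round(4),s['ft_force'].round(1))
im,d=snap('wrist','w7')
h=cv2.cvtColor(im,cv2.COLOR_RGB2HSV); m=((h[...,0]<6)|(h[...,0]>172))&(h[...,1]>150)&(h[...,2]>25)
n,l,st,c=cv2.connectedComponentsWithStats(m.astype(np.uint8)); k=1+np.argmax(st[1:,4]); print(st[k],c[k])
print(world('w7',int(c[k][0]),int(c[k][1])).round(4))
snap('top','t1')
for f in('t0','t1'): print([world(f,u,v).round(3).tolist() for u,v in [(396,258),(419,252),(240,156),(414,180),(218,237)]])
```

```text
15.0 [0.4743 0.2052 0.2211] [1.2 0.1 0.5]
[ 300  103   42   44 1170] [320.03931624 124.21282051]
[0.5003 0.2596 0.0913]
[[0.451, -0.192, 0.08], [0.467, -0.248, 0.09], [0.717, 0.222, 0.062], [0.667, -0.256, 0.016], [0.496, 0.259, 0.093]]
[[0.451, -0.192, 0.08], [0.467, -0.248, 0.092], [0.718, 0.222, 0.06], [0.667, -0.256, 0.017], [0.476, 0.165, 0.429]]
```

The head is back up at 0.091, the bystanders haven't moved, and the arm is clear. Handing in.

```bash
python3 -c "
from bench import *
print(close_job())"
```

```text
the job is handed in; nothing more can be done
None
```

I latched the emergency stop, plugged the tooth mount home upright in the clamp block, and twisted the mushroom back up. In the last pictures the other two mounts, the glue and the brush had not moved; the job was handed in at about 15 s of the 72 s allowed, and no verdict came back.

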